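# Set the ratchet to tighten and clamp the casting mould

### The arm

A 6-joint arm with a two-finger parallel gripper is mounted at the origin on a cart in front of the work surface, level with it; the furniture and walls round the work are solid. World frame = base frame: x ahead of the robot, y to its left, z up, the work surface at z = 0. Lengths are in m, angles in rad, forces in N, time in s.
With the tool pointing down it reaches from about 0.275 to 0.85 m from the base axis. Payload 19 kg.
Tool frame: the origin (TCP) lies at the very end of the fingers, on their centre line; the grasp point (between the pads) lies 19 mm behind it; z points along the fingers, y is the line along which they close (so a half turn about z gives the same grasp; the last joint's range is limited). The gripper opens to 85 mm and grips with 20 to 120 N. Pads are 22 mm wide; open, the fingers measure 114 mm over their backs; the gripper's body (76 mm by 85 mm) begins 54 mm behind the grasp point. The pads swing forward as they close: fully open they stand 13 mm farther back than shut.
Start: joints at [0.98, 0.15, 1.437, -0, 1.554, -0.134], TCP at [0.254, 0.516, 0.231] pointing down, gripper open.
Joint ranges: [-2.8, 2.8], [-0.68, 2.1], [0.12, 2.68], [-1.39, 4.53], [0.16, 2.79], [-2.81, 2.81]. Speed limits (rad/s): [1.89, 1.89, 2.22, 3.01, 3.01, 3.01].

### API

Orientations are given as a rotation vector (axis times angle).
In Python, from bench import bot gives the robot as it stands.
- The arm moves only by the tool move_arm, never from a script. Its argument "moves" is a list of rows, each a list of 7 numbers: the turn, a rotation vector about the tool's x, y, z in rad, then the shift along the tool's x, y, z in mm, then the opening, from -1 (shut) to 1 (fully open), so that 0 is half open. In form: [[wx, wy, wz, dx, dy, dz, gripper], ...]. A call has 1 to 12 rows; each row is the pose to reach, as a shift and turn from the pose commanded when the call began, along the tool's axes at that moment; what a row does not reach only later rows make up. A row lasts 1/8 s, in which the tool goes at most 62.5 mm and 10.7 degrees, less where a joint would pass 70% of its speed; a pose out of reach is approached as far as the arm can. A call with a gripper value outside its range is refused whole. The fingers move at their own pace and stop on an object; "grip_force" is the grip in N (left out, the last holds). Time passes only in rows, so rows that repeat a pose let the fingers close. It gives the time, the measured TCP pose, the force, the opening and the grip force at its end, in the units of the state.
- bot.sense(): the state, without advancing time (a new reading comes with each control period).
- bot.camera(name): name is "scene" or "top"; returns a dict with "pixels" (384x512x3 uint8, blue, green, red), "fx", "fy", "cx", "cy" (pixels), "k1" (the pictures are not rectified: a ray, as slopes to the right and down, at radius r is drawn at 1 + k1 r^2 times it, then the intrinsics apply), "R" (3x3) and "t" (3): a world point X has camera coordinates R X + t. Camera axes: x right, y down, z forward; pixel columns grow to the right and rows downward; lengths in m; the calibration is good to about 2 mm. A picture is of the moment at which its call begins. There is no depth.
- bot.close_job(): hands the job in; it is judged then, once.
The state is a dict: "clock": time; "joints": joint angles; "qd": joint speeds; "joint_efforts": joint torques, N m; "position": TCP position; "tool_rot": TCP orientation; "wrist_force": force on the tool from outside, world axes, zero at the start; "moment": the same for the moment, N m; "opening": finger opening in m; "grasp_force": force on a finger pad.
Only numpy, scipy, OpenCV 4.12 (cv2) and the standard library are available. Lean on these libraries where they do the work, as an engineer would, in place of code of your own. Each camera call takes 0.05 s, during which the arm holds its last target. There are 200 camera calls.

### The job

The casting mould lies loose in the blue ratchet clamp. Flip the red pawl paddle on the clamp's handle over to its tightening side (the side that lets the handle drive clockwise seen from above), then pump the handle by its black knob until the jaw holds the mould against the steel fence with its orange spring pad pressed about half way in, not bottomed out. Work the jaw only through the handle, leave the paddle on the tightening side, let go, and do not disturb the jar, crucible and ingot standing round the clamp.

Things in the scene. Friction and masses are not known exactly. Their poses are not given: they have to be found in the camera images.
- clamp: Blue bench clamp, screwed down: base plate 255 x 130 x 10 mm. Origin on the worktop under the axis of the upright spindle, which carries a 12-tooth wheel; its x axis points from the spindle along the jaw's travel to the steel fence (90 mm wide, 42 mm high) at the far end, y to the left of that, z up. A mould touching the fence has its centre at x = 113 mm.
- handle (a joint): Swing of the flat handle bar about the spindle axis, rad, positive clockwise from above, stops at -0.8 and 0.8. At a it points to (-cos a, sin a) in the clamp's x, y. Bar 18 mm wide, top 66 mm up. 0.3 to 0.8 N m swings it slipping over the teeth, 1.1 to 1.6 N m (8 to 12 N at the knob) driving the spindle. Teeth are 0.52 rad apart: up to that much of a stroke is lost.
- knob (a point): Middle of the upright black knob near the outer end of the handle, 135 mm from the spindle axis, 92 mm above the worktop; the knob is a round grip of 21 mm diameter, from 70 to 112 mm above the worktop.
- pawl (a joint): Turn of the red pawl paddle on the handle, rad, positive clockwise from above; a snap-over spring holds it on either side. Negative (-0.45 to -0.25) is loosening: the handle drives only anticlockwise. Positive (0.25 to 0.45) is tightening: it drives only clockwise. Pivot on the handle 48 mm from the spindle axis; about 3 N at the paddle flips it, past 0 it snaps over by itself.
- paddle (a point): Point on the red paddle 28 mm outward of its pivot, 83 mm above the worktop. The paddle is an upright blade 7 mm thick, 70 to 93 mm above the worktop, reaching 34 mm outward from the pivot, along the bar at pawl = 0. To tighten, its outer end must go to the clockwise side of the bar.
- jaw (a joint): Travel of the grey jaw toward the fence, m, 0 fully back to 0.045; 16 mm per radian of spindle turn. The orange pad first meets a mould touching the fence at about 0.024. Friction holds the jaw where the handle leaves it.
- pad (a joint): How far the orange spring pad on the jaw is pushed in, m, 0 free to 0.010 bottomed out; 3.5 N per mm (sliding the mould along presses it in by up to about 1 mm).
- mould_centre (a point): Centre (half-way up) of the round casting mould, a white metal ring 88 mm across and 30 mm high filled with red clay, standing on the clamp's base plate, 2 to 10 mm short of the fence; the jaw pushes it home.
- salt_jar: White jar with blue cap, 52 mm across, 60 mm high, standing right of the clamp; origin under its centre. Bystander.
- crucible: Grey crucible, 51 mm across, 24 mm high, right of the clamp's near end, lower than the handle's swing; origin under its centre. Bystander.
- ingot: Silver-white ingot 22 x 42 x 10 mm, lying in front of the clamp, below the handle's swing; origin under its centre. Bystander.

How it is judged:
On the way, in this order (a step that is already met when the one before it is completed fails the run):
1. the pawl paddle is on the tightening side before the jaw has advanced (value of joint pawl above 0.12 rad and value of joint jaw below 0.006 m), for 0.2 s.
2. the jaw has been run up and its spring pad is pressed in by the mould (value of joint jaw above 0.02 m and value of joint pad above 0.002 m), for 0.2 s.
At the end, for the whole second after the job is handed in: The paddle is on the tightening side (over 0.12 rad); the mould stands flat against the fence (centre within 5 mm of x = 113 mm, within 15 mm of the clamp's middle line, tilt under 0.1 rad) with the spring pad pressed in by 2 to 9 mm; the handle is at rest (value of joint pawl above 0.12 rad and value of joint pad between 0.002 and 0.009 m and x of mould_centre in the frame of clamp between 0.108 and 0.118 m and y of mould_centre in the frame of clamp between -0.015 and 0.015 m and z of mould_centre in the frame of clamp below 0.03 m and angle between mould_centre's own z axis and vertical below 0.1 rad and velocity of joint handle between -0.05 and 0.05 rad/s); the robot touches nothing.
It fails at once if the jaw or its pad is pushed by the robot instead of through the handle (contact force between any of the fingers, the arm and jaw above 2 N).
It fails at once if the jar, the crucible or the ingot is moved by more than 25 mm (distance of any of salt_jar, crucible, ingot from where it was at the start of the episode above 0.025 m).
It also fails if it takes over 61 s, if anything falls off the work surface, if the arm or the gripper's body presses on something with over 40 N, if the wrist force passes 120 N, or if a joint passes its speed limit or range.

## Working session

There is one attempt and no reset: what is moved stays moved. The work goes in short steps, Python scripts to look and compute and a tool call to move; the robot and the scene stay as the last step left them, time stands still between calls to the robot, and variables do not carry over. Pictures are saved under pics/ and viewed, at most 10 in all, crops included, and the job is handed in when it is done.

Besides the shell and the picture viewer there is one more tool, called after "Call:" as name(argument=value, ...), one argument or row to a line, values as JSON. move_arm: Moves the arm, as the interface text tells. Its arguments: {"type":"object","properties":{"moves":{"type":"array"},"grip_force":{"type":"number"}},"required":["moves"]}

```bash
mkdir -p pics; ls; python3 - <<'E'
from bench import bot
import cv2,numpy as np
for n in("scene","top"):
    c=bot.camera(n); cv2.imwrite(f"pics/{n}0.png",c["pixels"])
    print(n,c["fx"],c["cx"],c["cy"],c["k1"],np.round(c["R"],3).tolist(),np.round(c["t"],3))
print(bot.sense())
E
```

```text
pics
scene 423.03113451233355 251.94118212880213 184.90177561779615 -0.07177629257349723 [[0.291, -0.957, -0.003], [-0.809, -0.245, -0.534], [0.51, 0.157, -0.846]] [-0.013  0.536  0.592]
top 470.9372664065616 258.5259103875444 197.60393732296328 -0.14486912016866066 [[-0.003, -1.0, 0.031], [-0.992, -0.001, -0.129], [0.129, -0.031, -0.991]] [0.156 0.559 0.879]
{'clock': 0.1, 'joints': array([ 9.80001426e-01,  1.50944500e-01,  1.43795740e+00, -1.06169971e-05,
        1.55380251e+00, -1.33998967e-01]), 'qd': array([-0.00049416, -0.00062483, -0.00265719, -0.00056133, -0.00178117,
        0.00024381]), 'joint_efforts': array([ 5.71534605e-03, -7.14366031e+01, -5.71796322e+01,  1.09993448e-04,
        7.26719212e-03,  6.40297390e-05]), 'position': array([0.25351315, 0.51584877, 0.23073575]), 'tool_rot': array([-7.11223822e-01, -3.05963208e+00,  1.63863022e-03]), 'wrist_force': array([ 1.33145548, -0.45226073, -0.14213645]), 'moment': array([-0.02497267, -0.00463402,  0.02805952]), 'grasp_force': 0.0, 'opening': 0.0855944034432678}
```

View pics/top0.png

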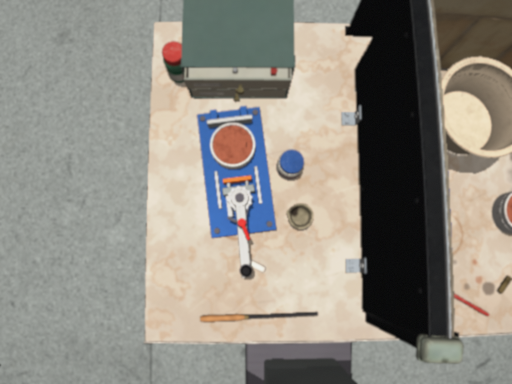

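View pics/scene0.png

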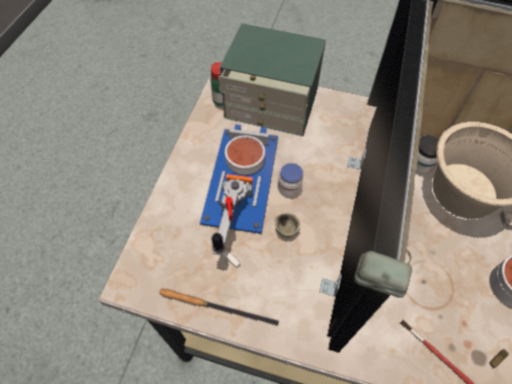

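The top view shows the blue plate (corners about 197,115 / 260,107 / 276,230 / 212,237), spindle (239,198), red paddle (243,228) and black knob (246,270). The scene view shows the same things, with the knob at (217,242). Next I measure.

```bash
cat >h.py <<'E'
from bench import bot
import cv2,numpy as np
def und(c,uv):
    K=np.array([[c["fx"],0,c["cx"]],[0,c["fy"],c["cy"]],[0,0,1.]])
    return cv2.undistortPoints(np.array(uv,float).reshape(-1,1,2),K,np.array([c["k1"],0,0,0,0.])).reshape(-1,2)
def plane(c,uv,z):
    R,t=np.array(c["R"]),np.array(c["t"]); o=-R.T@t
    d=np.c_[und(c,uv),np.ones(len(np.reshape(uv,(-1,2))))]@R
    return o+d*((z-o[2])/d[:,2])[:,None]
def blob(m,x0,y0,x1,y1,n=1):
    k=np.zeros_like(m);k[y0:y1,x0:x1]=m[y0:y1,x0:x1]
    N,l,s,ce=cv2.connectedComponentsWithStats(k)
    i=1+np.argsort(-s[1:,4])[:n]
    return [(np.round(ce[j],1),s[j],l==j) for j in i]
def masks(im):
    h=cv2.cvtColor(im,cv2.COLOR_BGR2HSV);H,S,V=cv2.split(h)
    return dict(blue=((H>100)&(H<125)&(S>150)&(V>60)).astype(np.uint8),
      red=(((H<4)|(H>175))&(S>190)&(V>100)).astype(np.uint8),
      orange=((H>=5)&(H<14)&(S>180)&(V>140)).astype(np.uint8),
      black=(V<50).astype(np.uint8), clay=(((H<12)|(H>170))&(S>100)).astype(np.uint8))
E
python3 - <<'E'
from h import *
c=bot.camera("top");im=c["pixels"];m=masks(im)
b=blob(m["blue"],190,100,280,245)[0]
pts=np.argwhere(b[2])[:,::-1].astype(np.float32)
W=plane(c,pts,0.010)[:,:2].astype(np.float32)
r=cv2.minAreaRect(W);print("plate",r,cv2.boxPoints(r).tolist())
for n,box,z in(("red",(225,210,260,250),.093),("black",(235,258,260,285),.112),("orange",(215,170,260,190),.04),("clay",(205,118,260,170),.04)):
    for B in blob(m[n],*box,n=1):print(n,B[0],B[1],plane(c,B[0],z).round(4))
B=blob(m["red"],225,210,260,250)[0]
P=plane(c,np.argwhere(B[2])[:,::-1],.093)[:,:2]
print(cv2.fitLine(P.astype(np.float32),cv2.DIST_L2,0,.01,.01).ravel(),P.min(0),P.max(0))
cv2.imwrite("pics/t1.png",cv2.resize(im[95:290,185:325],None,fx=4,fy=3.07*4/3.07*0+3,interpolation=cv2.INTER_CUBIC))
s=bot.camera("scene")["pixels"]
cv2.imwrite("pics/s1.png",cv2.resize(s[120:275,190:310],None,fx=4,fy=3.8,interpolation=cv2.INTER_CUBIC))
c2=bot.camera("scene");m2=masks(c2["pixels"])
for n,box,z in(("black",(205,228,230,256),.092),("red",(220,190,240,222),.082)):
    B=blob(m2[n],*box)[0];print("scene",n,B[0],B[1],plane(c2,B[0],z))
E
```

```text
plate ((0.610019862651825, 0.20012333989143372), (0.23613357543945312, 0.12361280620098114), 7.454413890838623) [[0.4849323034286499, 0.24608971178531647], [0.5009695291519165, 0.12352163344621658], [0.735107421875, 0.15415696799755096], [0.7190701961517334, 0.27672505378723145]]
red [244.9 229.6] [242 223   7  16  24] [[0.4936 0.1824 0.093 ]]
black [245.9 270.5] [242 266   9  10  75] [[0.421  0.1807 0.112 ]]
orange [237.2 179.5] [225 177  25   6  63] [[0.5937 0.1973 0.04  ]]
clay [232.2 144.1] [ 213  126   39   37 1146] [[0.6639 0.2073 0.04  ]]
[0.93393844 0.35743394 0.4935876  0.18238942] [0.47847138 0.17685492] [0.50543373 0.18763215]
scene black [217.6 242.5] [213 234  11  17 138] [[0.41993334 0.17826017 0.092     ]]
scene red [229.1 205.1] [227 198   5  20  65] [[0.50415831 0.18528426 0.082     ]]
```

View pics/t1.png

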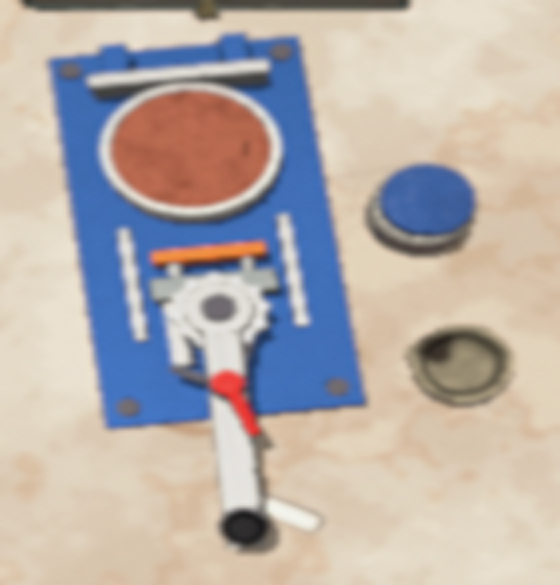

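View pics/s1.png

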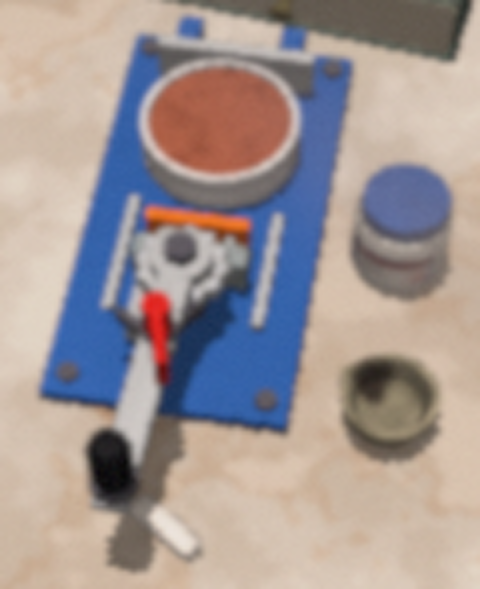

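The crops show the paddle leaning to the right (loosening), the bar almost in line with the clamp, and the ingot lying beside the knob, low down. The hub is at top (239.7,197.4) and scene (235,185).

```bash
cat >>h.py <<'E'
def tri(ca,ua,cb,ub):
    P=[np.c_[c["R"],np.reshape(c["t"],(3,1))] for c in(ca,cb)]
    X=cv2.triangulatePoints(P[0],P[1],und(ca,ua).T,und(cb,ub).T);return (X[:3]/X[3]).T
from scipy.spatial.transform import Rotation as Ro
def go(xyz,yaw,s=None):
    """shift (mm, tool axes) and turn about tool z to a pointing-down pose whose tool-x has world angle yaw"""
    s=s or bot.sense();R=Ro.from_rotvec(s["tool_rot"])
    T=Ro.from_matrix(np.c_[[np.cos(yaw),np.sin(yaw),0],[np.sin(yaw),-np.cos(yaw),0],[0,0,-1]])
    return np.r_[(R.inv()*T).as_rotvec(),1000*R.inv().apply(np.array(xyz)-s["position"])].round(3)
E
python3 - <<'E'
from h import *
a=bot.camera("top");b=bot.camera("scene")
hub=tri(a,[239.7,197.4],b,[235,185]);print("hub",hub)
print("knob",tri(a,[245.9,270.5],b,[217.6,242.5]),plane(a,[245.9,270.5],.105))
ang=np.radians(7.45);ex=np.array([np.cos(ang),np.sin(ang)]);ey=np.array([-ex[1],ex[0]])
for n,p in(("hub",hub[0]),("knob",plane(a,[245.9,270.5],.108)[0]),("clay",plane(a,[232.2,144.1],.04)[0]),("pad",plane(a,[237.2,179.5],.04)[0]),("pivot",plane(a,[242,222],.085)[0]),("tip",plane(a,[185+262/4,95+440/3],.085)[0])):
    d=p[:2]-[.610,.2001];print(n,p.round(4),"along",d@ex,"lat",d@ey)
E
```

```text
hub [[0.55470124 0.19120817 0.07439903]]
knob [[0.42087375 0.17980287 0.08870979]] [[0.42086299 0.18069373 0.105     ]]
hub [0.5547 0.1912 0.0744] along -0.05598487265909678 lat -0.0016466741667043661
knob [0.4209 0.1807 0.108 ] along -0.18998174115315483 lat 0.005284958074068163
clay [0.6639 0.2073 0.04  ] along 0.054382935025712564 lat 0.0001573296250933446
pad [0.5937 0.1973 0.04  ] along -0.016541415270130606 lat -0.0007095574204684798
pivot [0.5079 0.1877 0.085 ] along -0.10288986422967461 lat 0.0009171459262078162
tip [0.4722 0.1723 0.085 ] along -0.14025659144762392 lat -0.00972971835043705
```

```bash
python3 - <<'E'
from h import *
print(go([.4826,.1412,.2],3.225),go([.4826,.1412,.077],3.225))
E
```

```text
[  -0.      -0.      -0.54  -370.832 -235.341   31.208] [  -0.      -0.      -0.54  -370.84  -235.302  154.208]
```

Call:
move_arm(
  moves=[
    [0, 0, -0.1, -46, -29, 4, -1],
    [0, 0, -0.2, -92, -58, 8, -1],
    [0, 0, -0.3, -138, -87, 12, -1],
    [0, 0, -0.4, -185, -117, 16, -1],
    [0, 0, -0.5, -232, -147, 20, -1],
    [0, 0, -0.54, -278, -176, 24, -1],
    [0, 0, -0.54, -324, -205, 28, -1],
    [0, 0, -0.54, -371, -235, 31, -1],
    [0, 0, -0.54, -371, -235, 80, -1],
    [0, 0, -0.54, -371, -235, 125, -1],
    [0, 0, -0.54, -371, -235, 154, -1],
    [0, 0, -0.54, -371, -235, 154, -1],
  ],
)

```text
clock: 1.85
position: [0.4818, 0.1413, 0.0758]
tool_rot: [0.13, -3.135, 0.001]
wrist_force: [-1.3, -0.7, 1.2]
opening: 0.0003
grasp_force: 0.0
```

```bash
python3 - <<'E'
from h import *
n=np.array([-.0854,.9963])
s=bot.sense();print(s["position"],s["wrist_force"],s["opening"],s["joints"].round(2))
print(go([.4826,.1412,.077],3.225),go([.4826-.0854*.033,.1412+.033,.077],3.225))
c=bot.camera("scene")["pixels"];cv2.imwrite("pics/s2.png",cv2.resize(c[90:290,150:350],None,fx=3,fy=3))
E
```

```text
[0.48184539 0.1412615  0.07575137] [-1.25261823 -0.74183884  1.1824229 ] 0.0003113073263124543 [ 0.13  0.11  1.81 -0.    1.23 -1.52]
[-0.    -0.004 -0.    -0.742 -0.124 -1.251] [-0.0000e+00 -4.0000e-03 -0.0000e+00 -6.7400e-01  3.2996e+01 -1.2590e+00]
```

View pics/s2.png

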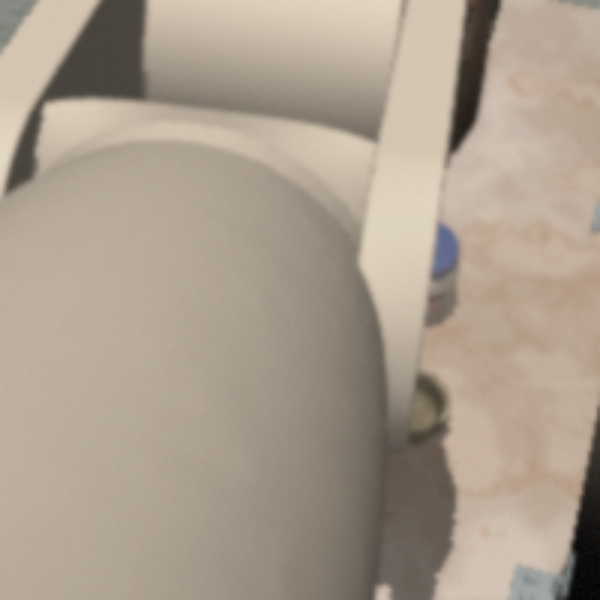

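The arm hides the clamp, so I go by force and push the paddle to the left.

Call:
move_arm(
  moves=[
    [0, 0, 0, 0, 5, 0, -1],
    [0, 0, 0, 0, 10, 0, -1],
    [0, 0, 0, 0, 15, 0, -1],
    [0, 0, 0, 0, 18, 0, -1],
    [0, 0, 0, 0, 20, 0, -1],
    [0, 0, 0, 0, 22, 0, -1],
  ],
)

```text
clock: 2.65
position: [0.481, 0.1634, 0.0772]
tool_rot: [0.131, -3.139, 0.0]
wrist_force: [-1.5, -1.8, -0.5]
opening: -0.0005
grasp_force: 0.7
```

Call:
move_arm(
  moves=[
    [0, 0, 0, 0, 2, 0, -1],
    [0, 0, 0, 0, 4, 0, -1],
    [0, 0, 0, 0, 6, 0, -1],
  ],
)

```text
clock: 3.02
position: [0.4806, 0.1695, 0.0773]
tool_rot: [-0.131, 3.139, 0.0]
wrist_force: [-0.1, 0.3, 0.0]
opening: 0.0
grasp_force: 0.0
```

Call:
move_arm(
  moves=[
    [0, 0, 0, 0, 2, 0, -1],
    [0, 0, 0, 0, 4, 0, -1],
    [0, 0, 0, 0, 6, 0, -1],
  ],
)

```text
clock: 3.4
position: [0.4801, 0.1755, 0.0773]
tool_rot: [0.131, -3.139, 0.0]
wrist_force: [0.1, -1.9, 0.4]
opening: 0.0001
grasp_force: 0.9
```

Call:
move_arm(
  moves=[
    [0, 0, 0, 0, -15, 0, -1],
    [0, 0, 0, 0, -20, -50, -1],
    [0, 0, 0, 0, -10, -110, -1],
    [0, 0, 0, 30, 40, -130, 0],
    [0, 0, 0, 60, 95, -130, 0],
    [0, 0, 0, 80, 150, -130, 0],
    [0, 0, 0, 100, 205, -130, 0],
    [0, 0, 0, 120, 260, -130, 0],
    [0, 0, 0, 140, 310, -130, 0],
    [0, 0, 0, 140, 330, -130, 0],
  ],
)

```text
clock: 4.65
position: [0.312, 0.4941, 0.2071]
tool_rot: [0.134, -3.138, 0.0]
wrist_force: [0.5, 0.6, 0.1]
opening: 0.0429
grasp_force: 0.0
```

```bash
cat >look.py <<'E'
from h import *
import sys
c=bot.camera("top");im=c["pixels"];s=bot.camera("scene")
A=cv2.resize(im[95:290,185:325],(400,557),interpolation=cv2.INTER_CUBIC)
B=cv2.resize(s["pixels"][120:275,190:310],(400,557),interpolation=cv2.INTER_CUBIC)
cv2.imwrite(f"pics/{sys.argv[1]}.png",np.c_[A,B])
m=masks(im);O=np.array([.5545,.1925]);g=np.radians(7.45);ex=np.array([np.cos(g),np.sin(g)]);ey=np.array([-ex[1],ex[0]])
for n,box,z in(("red",(200,200,290,255),.093),("black",(180,225,330,290),.105),("orange",(215,150,260,190),.04),("clay",(205,115,260,165),.04)):
    for q in blob(m[n],*box):
        d=plane(c,q[0],z)[0];e=d[:2]-O;print(n,q[0],q[1][4],d.round(4),"clamp",(e@ex).round(4),(e@ey).round(4),"a",np.arctan2(e@ey,-(e@ex)).round(3))
E
python3 look.py k1
```

```text
Traceback (most recent call last):
  File "look.py", line 6, in <module>
    cv2.imwrite(f"pics/{sys.argv[1]}.png",np.c_[A,B])
    ~~~~~~~~~~~^^^^^^^^^^^^^^^^^^^^^^^^^^^^^^^^^^^^^^
cv2.error: OpenCV(4.12.0) /io/opencv/modules/imgcodecs/src/loadsave.cpp:1058: error: (-215:Assertion failed) image.channels() == 1 || image.channels() == 3 || image.channels() == 4 in function 'imwrite_'
```

```bash
sed -i 's/np.c_\[A,B\]/np.hstack([A,B])/' look.py; python3 look.py k1
```

```text
red [240.5 230.7] 24 [0.4916 0.1903 0.093 ] clamp -0.0627 0.006 a 0.095
black [245.9 270.5] 76 [0.4209 0.1807 0.105 ] clamp -0.134 0.0056 a 0.042
orange [237.4 179.5] 62 [0.5937 0.1969 0.04  ] clamp 0.0394 -0.0008 a -3.122
clay [232.2 144.1] 1148 [0.6639 0.2073 0.04  ] clamp 0.1104 0.0005 a 3.137
```

View pics/k1.png

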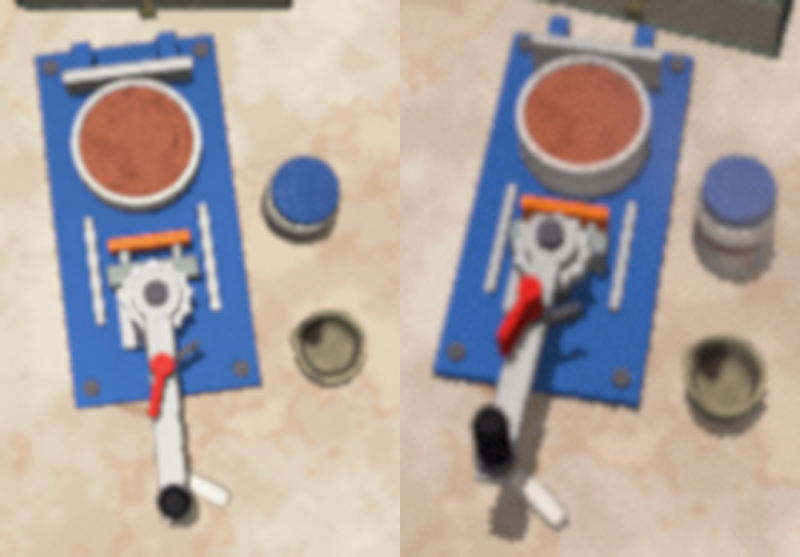

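The paddle has flipped to the left (tightening). The handle (a≈0.04), jaw and bystanders have not moved. Next, the knob at top (246,270).

```bash
python3 - <<'E'
from h import *
print(go([.4202,.181,.16],3.225),go([.4202,.181,.074],3.225))
E
```

```text
[-1.00000e-03 -0.00000e+00 -0.00000e+00 -8.03980e+01 -3.18642e+02
  4.71940e+01] [-1.00000e-03 -0.00000e+00 -0.00000e+00 -8.04270e+01 -3.18578e+02
  1.33194e+02]
```

Call:
move_arm(
  moves=[
    [0, 0, 0, -12, -50, 0, 0.1],
    [0, 0, 0, -25, -100, 0, 0.1],
    [0, 0, 0, -38, -155, 0, 0.1],
    [0, 0, 0, -52, -210, 10, 0.1],
    [0, 0, 0, -66, -265, 25, 0.1],
    [0, 0, 0, -80, -318, 47, 0.1],
    [0, 0, 0, -80, -318, 47, 0.1],
    [0, 0, 0, -80, -318, 95, 0.1],
    [0, 0, 0, -80, -318, 133, 0.1],
    [0, 0, 0, -80, -318, 133, -1],
    [0, 0, 0, -80, -318, 133, -1],
    [0, 0, 0, -80, -318, 133, -1],
  ],
  grip_force=30,
)

```text
clock: 6.35
position: [0.4191, 0.1822, 0.0751]
tool_rot: [0.131, -3.139, 0.0]
wrist_force: [-5.4, -3.4, -7.3]
opening: 0.0201
grasp_force: 31.5
```

```bash
python3 - <<'E'
from h import *
s=bot.sense();print({k:np.round(s[k],3) for k in("position","wrist_force","opening","grasp_force","joints")},go([.4202,.181,.074],3.225))
for d in np.arange(-.76,.8,.15):print(d.round(2),(135*np.array([np.cos(d)-1,np.sin(d)])).round(1))
E
```

```text
{'position': array([0.419, 0.182, 0.075]), 'wrist_force': array([-5.381, -3.42 , -7.298]), 'opening': np.float64(0.02), 'grasp_force': np.float64(31.465), 'joints': array([ 0.241,  0.015,  1.912, -0.   ,  1.214, -1.413])} [-0.    -0.    -0.    -0.957 -1.317  1.114]
-0.76 [-37.1 -93. ]
-0.61 [-24.3 -77.3]
-0.46 [-14.  -59.9]
-0.31 [ -6.4 -41.2]
-0.16 [ -1.7 -21.5]
-0.01 [-0.  -1.3]
0.14 [-1.3 18.8]
0.29 [-5.6 38.6]
0.44 [-12.9  57.5]
0.59 [-22.8  75.1]
0.74 [-35.3  91. ]
```

Call:
move_arm(
  moves=[
    [0, 0, -0.08, -0.4, -10.8, 0, -1],
    [0, 0, -0.16, -1.7, -21.5, 0, -1],
    [0, 0, -0.31, -6.4, -41.2, 0, -1],
    [0, 0, -0.46, -14, -59.9, 0, -1],
    [0, 0, -0.61, -24.3, -77.3, 0, -1],
    [0, 0, -0.76, -37.1, -93, 0, -1],
    [0, 0, -0.76, -37.1, -93, 0, -1],
  ],
)

```text
clock: 7.22
position: [0.464, 0.0906, 0.0751]
tool_rot: [1.287, -2.863, 0.003]
wrist_force: [-13.5, -17.1, 0.2]
opening: 0.0203
grasp_force: 32.2
```

```bash
cat >st.py <<'E'
from h import *
s=bot.sense();O=np.array([.5545,.1925]);g=np.radians(7.45);ex=np.array([np.cos(g),np.sin(g)]);ey=np.array([-ex[1],ex[0]])
e=s["position"][:2]-O;a=np.arctan2(e@ey,-(e@ex));R=Ro.from_rotvec(s["tool_rot"]).as_matrix()
t=np.array([-np.cos(a)*0,0]);n=np.array([np.sin(a),np.cos(a)]);n=n[0]*ex+n[1]*ey
print("a",a.round(3),"r",np.hypot(*e).round(4),"yaw-a",(3.27-np.arctan2(R[1,0],R[0,0])%(2*np.pi)).round(3),"tang F",(s["wrist_force"][:2]@n).round(2),s["wrist_force"].round(1),s["opening"].round(4),s["grasp_force"],s["joints"].round(2),s["clock"])
E
python3 st.py;python3 - <<'E'
import numpy as np
for d in np.arange(0,1.7,.15):print(d.round(2),(135*np.array([np.cos(d)-1,np.sin(d)])).round(1))
E
```

```text
0.0 [0. 0.]
0.15 [-1.5 20.2]
0.3 [-6.  39.9]
0.45 [-13.4  58.7]
0.6 [-23.6  76.2]
0.75 [-36.2  92. ]
0.9 [-51.1 105.7]
1.05 [-67.8 117.1]
1.2 [-86.1 125.8]
1.35 [-105.4  131.7]
1.5 [-125.5  134.7]
1.65 [-145.7  134.6]Traceback (most recent call last):
  File "st.py", line 5, in <module>
    print("a",a.round(3),"r",np.hypot(*e).round(4),"yaw-a",(3.27-np.arctan2(R[1,0],R[0,0])%(2*np.pi)).round(3),"tang F",(s["wrist_force"][:2]@n).round(2),s["wrist_force"].round(1),s["opening"].round(4),s["grasp_force"],s["joints"].round(2),s["clock"])
                                                                                                                                                                                    ^^^^^^^^^^^^^^^^^^
AttributeError: 'float' object has no attribute 'round'
```

```bash
sed -i 's/s\["opening"\].round(4)/s["opening"]/' st.py; python3 st.py
```

```text
a -0.715 r 0.1363 yaw-a -0.716 tang F -1.28 [-13.5 -17.1   0.2] 0.02027455284311387 32.200898956507444 [ 0.03  0.05  1.88 -0.    1.22 -2.38] 7.225
```

Call:
move_arm(
  moves=[
    [0, 0, 0.06, 1.2, 8.2, 0, -1],
    [0, 0, 0.12, 0.5, 16.3, 0, -1],
    [0, 0, 0.18, -0.7, 24.4, 0, -1],
    [0, 0, 0.24, -2.4, 32.4, 0, -1],
  ],
)

```text
clock: 7.72
position: [0.442, 0.1158, 0.0752]
tool_rot: [-0.93, 2.999, -0.002]
wrist_force: [6.7, -6.8, -15.9]
opening: 0.0197
grasp_force: 30.9
```

```bash
python3 st.py
```

```text
a -0.469 r 0.1361 yaw-a -0.473 tang F -9.38 [  6.7  -6.8 -15.9] 0.019749456621617093 30.906923438888043 [ 0.09  0.01  1.91 -0.    1.21 -2.08] 7.725
```

Call:
move_arm(
  moves=[
    [0, 0, 0.1, -0.7, 13.5, 0, -1],
    [0, 0, 0.2, -2.7, 26.8, 0, -1],
    [0, 0, 0.3, -6, 39.9, 0, -1],
    [0, 0, 0.4, -10.7, 52.6, 0, -1],
    [0, 0, 0.5, -16.5, 64.7, 0, -1],
    [0, 0, 0.6, -23.6, 76.2, 0, -1],
    [0, 0, 0.7, -31.7, 87, 0, -1],
    [0, 0, 0.8, -40.9, 96.8, 0, -1],
    [0, 0, 0.9, -51.1, 105.7, 0, -1],
    [0, 0, 1, -62.1, 113.6, 0, -1],
    [0, 0, 1.1, -73.8, 120.3, 0, -1],
    [0, 0, 1.19, -84.8, 125.3, 0, -1],
  ],
)

```text
clock: 9.22
position: [0.4408, 0.2673, 0.0751]
tool_rot: [0.912, 3.005, -0.001]
wrist_force: [2.5, -9.5, -10.0]
opening: 0.02
grasp_force: 31.4
```

```bash
python3 st.py
```

```text
a 0.712 r 0.1361 yaw-a 0.718 tang F -6.55 [  2.5  -9.5 -10. ] 0.02003524765172829 31.376686273142695 [ 0.4   0.13  1.78 -0.    1.22 -0.58] 9.225
```

Call:
move_arm(
  moves=[
    [0, 0, 0, 0, 0, 0, 0.1],
    [0, 0, 0, 0, 0, 0, 0.1],
    [0, 0, 0, 0, 0, -50, 0.1],
    [0, 0, 0, 0, 0, -100, 0.1],
    [0, 0, 0, 50, 30, -100, 0.1],
    [0, 0, 0, 100, 60, -100, 0.1],
    [0, 0, 0, 150, 90, -100, 0.1],
    [0, 0, 0, 200, 120, -100, 0.1],
    [0, 0, 0, 200, 120, -100, 0.1],
  ],
)

```text
clock: 10.35
position: [0.3381, 0.4806, 0.1746]
tool_rot: [-0.901, -3.009, -0.002]
wrist_force: [0.7, -0.1, -0.6]
opening: 0.0472
grasp_force: 0.0
```

```bash
python3 look.py k2;python3 st.py
```

```text
red [220.2 223.4] 32 [0.5047 0.2268 0.093 ] clamp -0.0449 0.0405 a 0.733
black [201.3 260.2] 78 [0.4389 0.2591 0.105 ] clamp -0.106 0.081 a 0.653
orange [236.  169.7] 86 [0.613  0.1996 0.04  ] clamp 0.0589 -0.0005 a -3.133
clay [232.2 144.1] 1146 [0.6639 0.2073 0.04  ] clamp 0.1104 0.0005 a 3.137
a 1.056 r 0.3572 yaw-a 0.713 tang F 0.4 [ 0.4  0.1 -0.1] 0.04706877149550306 0.0 [ 0.82  0.2   1.5  -0.    1.45 -0.16] 10.45
```

View pics/k2.png

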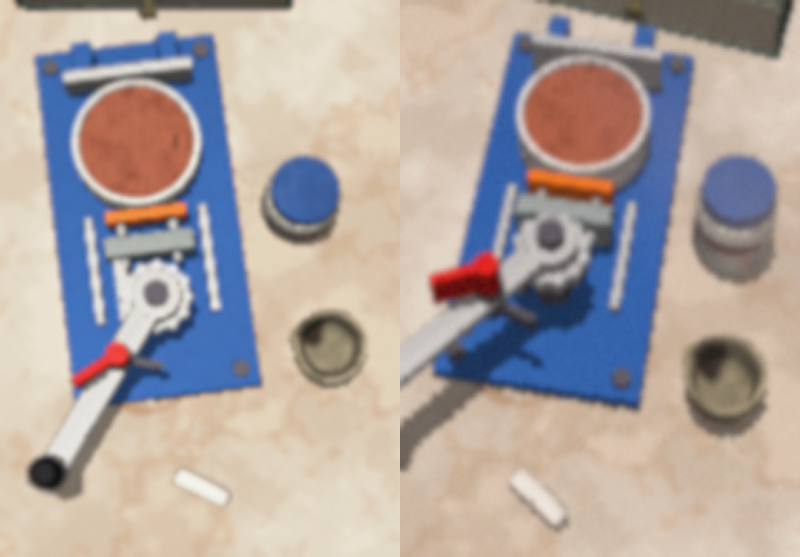

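The jaw has run up about 19.5 mm with the pad just short of the mould. The paddle is still on the tightening side and the bystanders are untouched. The knob is now at top (201,260), so I regrip it there.

```bash
python3 - <<'E'
from h import *
print(go([.4395,.2625,.175],2.595),go([.4395,.2625,.075],2.595))
E
```

```text
[ 0.00000e+00  0.00000e+00 -3.80000e-02 -2.02075e+02 -1.24739e+02
 -4.00000e-01] [ 0.00000e+00  0.00000e+00 -3.80000e-02 -2.02055e+02 -1.24766e+02
  9.96000e+01]
```

Call:
move_arm(
  moves=[
    [0, 0, -0.04, -50, -31, 0, 0.1],
    [0, 0, -0.04, -100, -62, 0, 0.1],
    [0, 0, -0.04, -150, -93, 0, 0.1],
    [0, 0, -0.04, -202, -125, 0, 0.1],
    [0, 0, -0.04, -202, -125, 0, 0.1],
    [0, 0, -0.04, -202, -125, 50, 0.1],
    [0, 0, -0.04, -202, -125, 99, 0.1],
    [0, 0, -0.04, -202, -125, 99, 0.1],
    [0, 0, -0.04, -202, -125, 99, -1],
    [0, 0, -0.04, -202, -125, 99, -1],
    [0, 0, -0.04, -202, -125, 99, -1],
  ],
)

```text
clock: 11.82
position: [0.44, 0.2624, 0.0777]
tool_rot: [0.847, 3.022, 0.003]
wrist_force: [-2.3, -1.6, 7.3]
opening: 0.0199
grasp_force: 29.1
```

```bash
python3 st.py; python3 - <<'E'
import numpy as np
for d in -np.arange(.1,1.21,.1):print(d.round(2),(135.5*np.array([np.cos(d)-1,np.sin(d)])).round(1))
E
```

```text
a 0.678 r 0.1342 yaw-a 0.675 tang F -2.54 [-2.3 -1.6  7.3] 0.0199350631201975 29.056863107252866 [ 0.39  0.12  1.79 -0.    1.22 -0.64] 11.825
-0.1 [ -0.7 -13.5]
-0.2 [ -2.7 -26.9]
-0.3 [ -6.1 -40. ]
-0.4 [-10.7 -52.8]
-0.5 [-16.6 -65. ]
-0.6 [-23.7 -76.5]
-0.7 [-31.9 -87.3]
-0.8 [-41.1 -97.2]
-0.9 [ -51.3 -106.1]
-1.0 [ -62.3 -114. ]
-1.1 [ -74.  -120.8]
-1.2 [ -86.4 -126.3]
```

Call:
move_arm(
  moves=[
    [0, 0, -0.1, -0.7, -13.5, 0, -1],
    [0, 0, -0.2, -2.7, -26.9, 0, -1],
    [0, 0, -0.3, -6.1, -40, 0, -1],
    [0, 0, -0.4, -10.7, -52.8, 0, -1],
    [0, 0, -0.5, -16.6, -65, 0, -1],
    [0, 0, -0.6, -23.7, -76.5, 0, -1],
    [0, 0, -0.7, -31.9, -87.3, 0, -1],
    [0, 0, -0.8, -41.1, -97.2, 0, -1],
    [0, 0, -0.9, -51.3, -106.1, 0, -1],
    [0, 0, -1, -62.3, -114, 0, -1],
    [0, 0, -1.1, -74, -120.8, 0, -1],
    [0, 0, -1.15, -80.2, -123.7, 0, -1],
  ],
)

```text
clock: 13.32
position: [0.4451, 0.1147, 0.0777]
tool_rot: [-0.935, 2.994, -0.001]
wrist_force: [2.9, 5.0, 5.6]
opening: 0.0199
grasp_force: 29.7
```

```bash
python3 st.py
```

```text
a -0.488 r 0.1343 yaw-a -0.477 tang F 2.45 [2.9 5.  5.6] 0.019883930224600603 29.68931417679414 [ 0.08  0.01  1.91  0.    1.22 -2.09] 13.325
```

Call:
move_arm(
  moves=[
    [0, 0, 0.05, -0.2, 6.8, 0, -1],
    [0, 0, 0.1, -0.7, 13.5, 0, -1],
    [0, 0, 0.15, -1.5, 20.2, 0, -1],
    [0, 0, 0.2, -2.7, 26.9, 0, -1],
  ],
)

```text
clock: 13.82
position: [0.4319, 0.1382, 0.0777]
tool_rot: [-0.626, 3.074, -0.003]
wrist_force: [4.3, -7.6, 4.1]
opening: 0.0199
grasp_force: 29.9
```

```bash
python3 st.py
```

```text
a -0.287 r 0.1341 yaw-a -0.273 tang F -8.65 [ 4.3 -7.6  4.1] 0.01986682393955561 29.853290137834847 [ 0.14  0.    1.92 -0.    1.21 -1.83] 13.825
```

Call:
move_arm(
  moves=[
    [0, 0, 0.08, -0.4, 10.8, 0, -1],
    [0, 0, 0.16, -1.7, 21.6, 0, -1],
    [0, 0, 0.24, -3.9, 32.2, 0, -1],
    [0, 0, 0.32, -6.9, 42.6, 0, -1],
    [0, 0, 0.4, -10.7, 52.8, 0, -1],
    [0, 0, 0.46, -14.1, 60.2, 0, -1],
    [0, 0, 0.52, -17.9, 67.3, 0, -1],
    [0, 0, 0.52, -17.9, 67.3, 0, -1],
  ],
)

```text
clock: 14.82
position: [0.4214, 0.2077, 0.0777]
tool_rot: [0.184, 3.133, 0.001]
wrist_force: [-1.2, -3.9, 9.3]
opening: 0.0199
grasp_force: 30.2
```

```bash
python3 st.py
```

```text
a 0.244 r 0.1339 yaw-a 0.246 tang F -3.97 [-1.2 -3.9  9.3] 0.019908528634415154 30.206931880675256 [ 0.29  0.04  1.88 -0.    1.22 -1.16] 14.825
```

Call:
move_arm(
  moves=[
    [0, 0, 0, 0, 0, 0, 0.1],
    [0, 0, 0, 0, 0, 0, 0.1],
    [0, 0, 0, 0, 0, -50, 0.1],
    [0, 0, 0, 0, 0, -100, 0.1],
    [0, 0, 0, 20, 50, -105, 0.1],
    [0, 0, 0, 40, 105, -105, 0.1],
    [0, 0, 0, 60, 160, -105, 0.1],
    [0, 0, 0, 80, 215, -105, 0.1],
    [0, 0, 0, 100, 265, -105, 0.1],
    [0, 0, 0, 110, 290, -105, 0.1],
    [0, 0, 0, 110, 290, -105, 0.1],
  ],
)

```text
clock: 16.2
position: [0.3439, 0.5096, 0.18]
tool_rot: [-0.18, -3.136, 0.0]
wrist_force: [-0.4, -0.5, 0.2]
opening: 0.0469
grasp_force: 0.0
```

```bash
python3 look.py k3;python3 st.py
```

```text
red [234.2 230.2] 28 [0.4925 0.2016 0.093 ] clamp -0.0603 0.0171 a 0.276
black [236.1 270.6] 76 [0.4207 0.1979 0.105 ] clamp -0.1319 0.0227 a 0.17
orange [235.6 167.2] 79 [0.6179 0.2004 0.04  ] clamp 0.0639 -0.0003 a -3.136
clay [232.  142.6] 1147 [0.6669 0.2077 0.04  ] clamp 0.1134 0.0005 a 3.137
a 1.114 r 0.3787 yaw-a 0.245 tang F 0.02 [ 0.3 -0.5  0.3] 0.04689310444194481 0.0 [ 0.85  0.25  1.42 -0.    1.47 -0.61] 16.3
```

View pics/k3.png

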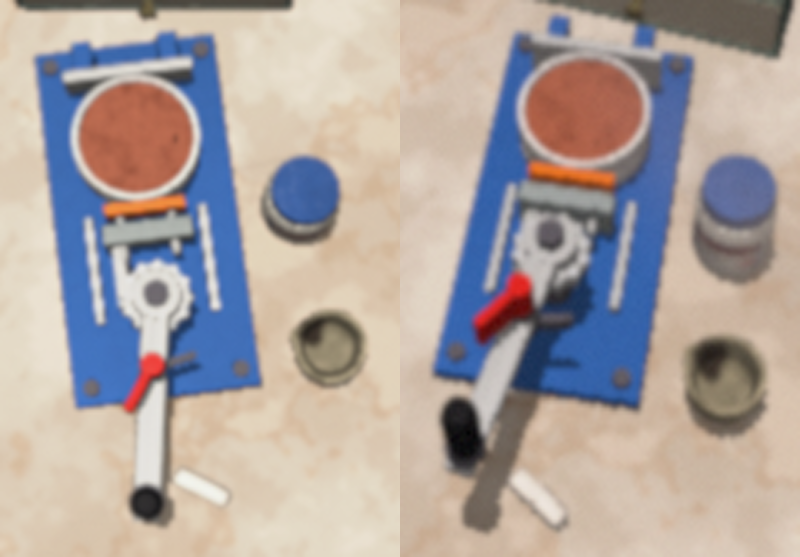

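The mould is home against the fence (clay at 232,142.6). I compare the jaw-to-pad gap before and after to get the compression.

```bash
python3 - <<'E'
from h import *
c=bot.camera("top")
for k in("k1","k2","k3"):
    A=cv2.imread(f"pics/{k}.png")[:,:400]
    S=cv2.cvtColor(A,cv2.COLOR_BGR2HSV)
    out=[]
    for x in list(range(108,118,2))+list(range(184,192,2)):   # columns clear of the rods
        sub=S[195:300,x].astype(int);r=np.arange(195,300)
        o=(sub[:,0]<16)&(sub[:,1]>150); g=(sub[:,1]<90)&(sub[:,2]<215)
        rg=r[g&(r>r[o].mean()+8)&(r<r[o].mean()+45)] if o.any() else []
        if o.any() and len(rg):out.append((r[o].mean(),rg.mean(),len(rg)))
    o=np.array(out);print(k,len(o),np.median(o,0),"gap mm",np.median(o[:,1]-o[:,0])/2.856*2.0)
E
```

```text
k1 5 [245.5  274.28  28.  ] gap mm 21.15846338535415
k2 6 [218.5        246.84941176  29.5       ] gap mm 19.99299719887955
k3 5 [210.5 236.   37. ] gap mm 18.557422969187677
```

```bash
python3 - <<'E'
from h import *
for k in("k2","k3"):
    A=cv2.imread(f"pics/{k}.png")[:,:400].astype(int)
    b=np.clip(A[:,:,0]-A[:,:,2],0,None)   # blueness: amount of plate seen in the gap
    w=[b[200:250,x].sum()/b[330:350,110:120].mean() if 0 else b[(200 if k=="k2" else 195):(250 if k=="k2" else 240),x].sum()/b[260:300,105:115].mean() for x in range(132,166)]
    print(k,np.median(w)/2.856*2.0,"mm")
E
```

```text
k2 3.8736979519221015 mm
k3 0.3863328943625821 mm
```

```bash
python3 -c "
from bench import bot
print(bot.close_job())"
```

```text
the job is handed in; nothing more can be done
None
```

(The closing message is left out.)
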